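Find the concealed catch plate in a battery locker's lid by touch and press it

TASK

The battery drawer of the plywood locker is held shut by a concealed catch: one of the eight identical wooden squares in the locker's top is a flush push plate, the others are solid. Feel gently from square to square with the fingertips until one gives, and press it home so that the drawer springs open and stays open. Only touch and press: grasp and lift nothing, leave the tools and timber where they lie, and take the hand away at the end.

Things in the scene. Friction and masses are not known exactly. Their poses are not given: they have to be found in the camera images.
- locker: Plywood battery locker fixed to the table, 150 (x) x 224 (y) x 112 mm high with its feet; origin under its centre at table height. Its x axis points from the drawer front (the near side, no handle) to the back, y to the left along the long side, z up. Its flat top is a dark lattice with eight identical 41 mm squares lying flush in it, 2 rows by 4; one of them, which changes, is the push plate.
- panel (a point): Centre of the locker's top face, 112 mm above the table, axes as the locker. Squares centred at x = -23 and 23, y = -69, -23, 23, 69 mm from here, 4 mm ribs between. The push plate looks like the rest, starts to sink at 1 N, needs 4 N for its full 6 mm travel, frees the drawer at 4 to 5 mm and rises when let go; the other squares are rigid. Touch within 5 mm of a square's centre to clear the ribs.
- drawer (a joint): How far the sprung battery drawer stands out of the locker's near side, in m: 0 shut and bolted; once freed it springs out by itself to 0.042 within a second and stays there.
- oak_stick: Loose square oak stick, 23 x 210 x 22 mm, lying on the tool roll behind the locker; origin at the centre of its underside, long side along its y. Leave alone.
- oilstone_box: Loose brown wooden oilstone box, 70 x 190 x 45 mm, at the front of the table; origin at the centre of its underside. Leave alone.
- oak_strip_a: Loose oak strip, 36 x 170 x 22 mm, at the left of the table; origin at the centre of its underside. Leave alone.

How it is judged:
By the outcome, as a careful person would: the job done as asked, in the order asked, and still so for the second after the job is handed in, with the robot touching nothing.
It also fails if it takes over 51 s, if anything falls off the work surface, if the arm or the gripper's body presses on something with over 40 N, if the wrist force passes 120 N, or if a joint passes its speed limit or range.

ROBOT

A 7-joint arm with a two-finger parallel gripper is mounted at the origin on a cart in front of the work surface, level with it; the furniture and walls round the work are solid. World frame = base frame: x ahead of the robot, y to its left, z up, the work surface at z = 0. Lengths are in m, angles in rad, forces in N, time in s.
With the tool pointing down it reaches from about 0.4 to 0.85 m from the base axis. Payload 4.5 kg.
Tool frame: the origin (TCP) lies between the finger pads; the fingertips stand 11 mm ahead of it and the grasp point (between the pads) lies 8 mm behind it (r.nose_length is the distance from the TCP to the fingertips, in m); z points along the fingers, y is the line along which they close (so a half turn about z gives the same grasp; the last joint's range is limited). The gripper opens to 88 mm and grips with 3 to 60 N. Pads are 18 mm wide; open, the fingers measure 123 mm over their backs; the gripper's body (75 mm by 187 mm) begins 45 mm behind the grasp point.
Start: joints at [1.182, 0.689, -0.195, 1.565, 0.157, 0.902, -0.215], TCP at [0.256, -0.57, 0.211] pointing down, gripper open.
Joint ranges: [-3.01, 3.01], [-0.46, 2.08], [-1.47, 1.51], [0.13, 2.56], [-1, 4.14], [0.04, 2.09], [-2.66, 2.66]. Speed limits (rad/s): [2.57, 2.57, 3.14, 3.14, 3.14, 3.14, 3.14].

INTERFACE

Orientations are given as a unit quaternion [x, y, z, w].
In Python, from plant import get_state, snapshot, camera_model, r gives the robot as it stands.
- The arm moves only by the shell command python3 -m inch 'ROWS' [FORCE]. ROWS is text: rows parted by semicolons, each of 7 numbers parted by spaces: the opening, from -1 (shut) to 1 (fully open), then the shift along the tool's x, y, z in m, then the turn, a rotation vector about the tool's x, y, z in rad. A call has 1 to 20 rows; each row shifts and turns the commanded pose from where the row before left it, along the tool's axes as they then stand; what a row does not reach is not made up. A row lasts 1/12 s, in which the tool goes at most 41.7 mm and 7.16 degrees, less where a joint would pass 70% of its speed; a pose out of reach is approached as far as the arm can. A call is refused whole if a number of a shift passes 0.0417 or a number of a turn 0.125, either way. A call with a gripper value outside its range is refused whole. The fingers move at their own pace and stop on an object; FORCE is the grip in N (left out, the last holds). Time passes only in rows, so rows that do not move let the fingers close. It gives the time, the measured TCP pose, the force, the opening and the grip force at its end, in the units of the state.
- get_state(): the state, without advancing time (a new reading comes with each control period).
- snapshot(name): name is "side" or "top" or "wrist"; returns (picture, depth): 400x640x3 uint8, red, green, blue; 400x640 float32, m along the optical axis (not along the pixel's ray), 0 where there is no reading.
- camera_model(name): a dict with "intrinsics" (3x3 intrinsics, pixels), "view" (4x4, takes a point from world to camera coordinates). Camera axes: x right, y down, z forward; pixel columns grow to the right and rows downward; lengths in m; the calibration is good to about 2 mm. A picture is of the moment at which its call begins: read the wrist's pose just before it. camera_model takes no time and is no camera call; for the wrist camera it gives the pose at the moment of the call.
- r.finish_job(): hands the job in; it is judged then, once.
The state is a dict: "clock": time; "q": joint angles; "qd": joint speeds; "joint_torque": joint torques, N m; "tool_pos": TCP position; "eef_rot": TCP orientation; "contact_force": force on the tool from outside, world axes, zero at the start; "moment": the same for the moment, N m; "opening": opening from 0.0 (shut) to 1.0 (fully open); "finger_force": force on a finger pad.
Only numpy, scipy, OpenCV 4.12 (cv2) and the standard library are available. Lean on these libraries where they do the work, as an engineer would, in place of code of your own. Each camera call takes 0.05 s, during which the arm holds its last target. There are 200 camera calls.

## Working session

There is one attempt and no reset: what is moved stays moved. The work goes in short steps, Python scripts to look and compute and a shell command to move; the robot and the scene stay as the last step left them, time stands still between calls to the robot, and variables do not carry over. Pictures are saved under pics/ and viewed, at most 10 in all, crops included, and the job is handed in when it is done.

```bash
mkdir -p pics; ls; python3 - <<'E'
from plant import *
import cv2,numpy as np
for n in("top","side"):
    p,d=snapshot(n); cv2.imwrite(f"pics/{n}1.png",p[:,:,::-1]); np.savez(f"{n}1.npz",d=d,K=camera_model(n)["intrinsics"],V=camera_model(n)["view"])
s=get_state();print(s)
E
```

```text
pics
{'clock': 0.1, 'q': array([ 1.18180418,  0.68990743, -0.19453362,  1.56620025,  0.15730357,
        0.90248667, -0.21508627]), 'qd': array([-4.08860979e-04, -7.87827577e-04, -7.99865884e-05, -2.83085178e-03,
       -7.70215163e-04,  4.00427262e-04,  9.91672320e-04]), 'joint_torque': array([-3.45975277e-03, -5.28503823e+01, -1.27168324e+00, -1.53841335e+01,
       -5.25834924e-02,  1.98465306e-03,  2.75395979e-05]), 'tool_pos': array([ 0.25616582, -0.56944446,  0.20999664]), 'eef_rot': array([ 9.77728357e-01,  2.09872848e-01, -2.21111641e-04, -7.74048220e-04]), 'contact_force': array([-0.36250119,  0.08033677, -0.76834347]), 'moment': array([-0.02177873, -0.00951324,  0.02133664]), 'finger_force': 0.0, 'opening': 0.9988477874862077}
```

View pics/top1.png

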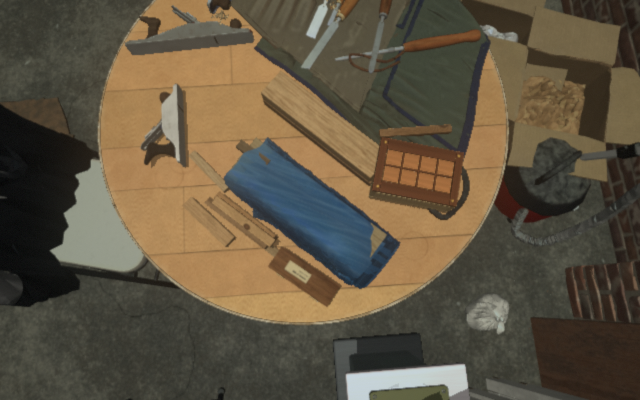

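View pics/side1.png

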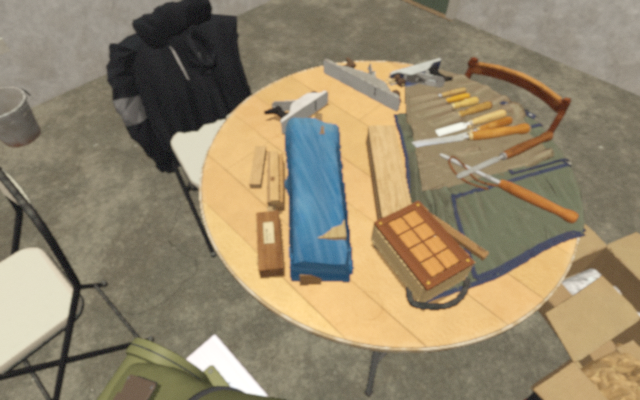

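The top view shows the locker at about (417,170), its 2x4 squares running along the image x. The side view shows it at about (425,245). I'll enlarge the top view to pick out the square centres.

```bash
python3 - <<'E'
import cv2
p=cv2.imread("pics/top1.png")[110:230,350:490]
cv2.imwrite("pics/crop1.png",cv2.resize(p,None,fx=5,fy=5,interpolation=2))
E
```

```text
(no output)
```

View pics/crop1.png

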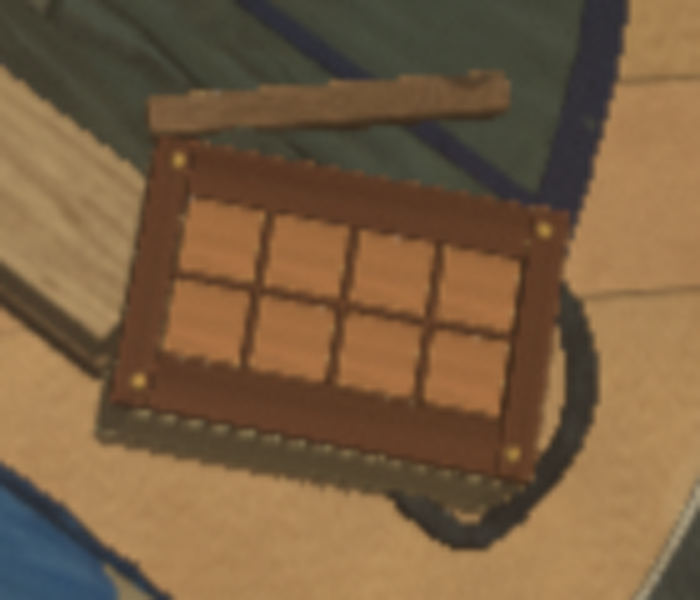

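The crop shows square centres at, back row, (223,241), (307,257), (393,273), (480,288), and front row, (207,322), (291,337), (377,355), (466,372). I'll intersect those rays with the z = 0.112 plane and fit the lattice.

```bash
cat > loc.py <<'E'
import numpy as np,cv2
from scipy.spatial.transform import Rotation as R
L=np.array([[x,y] for x in(23,-23) for y in(69,23,-23,-69)])/1e3
def fit(px,K,V,z=.112):
    C=np.linalg.inv(V); W=[]
    for u,v in px:
        d=C[:3,:3]@np.linalg.solve(K,[u,v,1]); W.append((C[:3,3]+d*(z-C[2,3])/d[2])[:2])
    W=np.array(W); c=W.mean(0); H=L.T@(W-c); a=np.arctan2(H[0,1]-H[1,0],H[0,0]+H[1,1])
    M=np.array([[np.cos(a),-np.sin(a)],[np.sin(a),np.cos(a)]])
    P=L@M.T+c; return c,a,P,W-P
E
python3 - <<'E'
from loc import *
f=np.load("top1.npz"); np.set_printoptions(precision=4,suppress=True)
px=np.array([(223,241),(307,257),(393,273),(480,288),(207,322),(291,337),(377,355),(466,372)])/5+[350,110]-.4
c,a,P,e=fit(px,f["K"],f["V"]); print(c,np.degrees(a),P,e)
C=np.linalg.inv(f["V"])
for u,v in px:
    z=f["d"][int(round(v)),int(round(u))]; w=C@np.r_[np.linalg.solve(f["K"],[u,v,1])*z,1]; print(w[:3])
from plant import get_state
print(R.from_quat(get_state()["eef_rot"]).as_matrix())
E
```

```text
[ 0.6558 -0.0732] -15.791938774908852 [[ 0.6968 -0.013 ]
 [ 0.6842 -0.0573]
 [ 0.6717 -0.1016]
 [ 0.6592 -0.1458]
 [ 0.6525 -0.0005]
 [ 0.64   -0.0448]
 [ 0.6275 -0.089 ]
 [ 0.6149 -0.1333]] [[-0.0009 -0.0009]
 [-0.0005 -0.0001]
 [-0.0002 -0.0003]
 [ 0.0006 -0.0009]
 [-0.0002 -0.0001]
 [ 0.0009  0.0009]
 [ 0.0002  0.0012]
 [ 0.0001  0.    ]]
[ 0.6967 -0.0145  0.1091]
[ 0.6838 -0.0575  0.1118]
[ 0.6709 -0.1012  0.1143]
[ 0.66   -0.147   0.1111]
[0.651  0.0003 0.117 ]
[ 0.6416 -0.0445  0.109 ]
[ 0.6269 -0.0869  0.1154]
[ 0.6146 -0.1328  0.1137]
[[ 0.9119  0.4104 -0.0008]
 [ 0.4104 -0.9119  0.0014]
 [-0.0001 -0.0016 -1.    ]]
```

The lattice fit is good to about 1 mm: centre (0.656, -0.073), yaw -15.8°. Next I turn the tool onto the locker's axes, close the fingers and travel high to above the front right square.

```bash
python3 -m inch '-1 0 0 0 0 0 0.1163; -1 0 0 0 0 0 0.1163; -1 0 0 0 0 0 0.1163; -1 0 0 0 0 0 0.1163; -1 0 0 0 0 0 0.1163; -1 0 0 0 0 0 0.1163' 5 && python3 -m inch '-1 0.0142 -0.0323 0 0 0 0; -1 0.0142 -0.0323 0 0 0 0; -1 0.0142 -0.0323 0 0 0 0; -1 0.0142 -0.0323 0 0 0 0; -1 0.0142 -0.0323 0 0 0 0; -1 0.0142 -0.0323 0 0 0 0; -1 0.0142 -0.0323 0 0 0 0; -1 0.0142 -0.0323 0 0 0 0; -1 0.0142 -0.0323 0 0 0 0; -1 0.0142 -0.0323 0 0 0 0; -1 0.0142 -0.0323 0 0 0 0; -1 0.0142 -0.0323 0 0 0 0; -1 0.0142 -0.0323 0 0 0 0; -1 0.0142 -0.0323 0 0 0 0; -1 0.0142 -0.0323 0 0 0 0; -1 0.0142 -0.0323 0 0 0 0; -1 0 0 0 0 0 0; -1 0 0 0 0 0 0'
cat > st.py <<'E'
from loc import *
from plant import get_state
np.set_printoptions(precision=4,suppress=True)
s=get_state(); M=R.from_quat(s["eef_rot"]).as_matrix()
print(s["clock"],s["tool_pos"],"yaw",np.degrees(np.arctan2(M[1,0],M[0,0])),"z",M[:,2],"F",s["contact_force"],s["opening"])
c=np.array([.6558,-.0732]);a=np.radians(-15.79)
A=np.array([[np.cos(a),-np.sin(a)],[np.sin(a),np.cos(a)]])
print("in panel mm",1e3*(A.T@(s["tool_pos"][:2]-c)),"tip above",1e3*(s["tool_pos"][2]-.011-.112))
for (x,y) in L: print((1e3*L[(L==[x,y]).all(1)][0]).astype(int), 'toolshift', M.T@np.r_[A@[x,y]+c-s["tool_pos"][:2],0])
E
python3 st.py; python3 - <<'E'
from plant import *
import cv2,numpy as np
m=camera_model("wrist");p,d=snapshot("wrist"); cv2.imwrite("pics/w1.png",p[:,:,::-1]); np.savez("w1.npz",d=d,K=m["intrinsics"],V=m["view"])
E
```

```text
clock: 0.6
tool_pos: [0.2563, -0.5696, 0.2103]
eef_rot: [0.99, -0.14, -0.0, -0.0]
contact_force: [-0.5, -0.1, 0.1]
opening: 0.575
finger_force: 0.0
clock: 2.1
tool_pos: [0.6164, -0.1309, 0.2099]
eef_rot: [0.991, -0.134, -0.0, -0.001]
contact_force: [0.2, 0.1, -0.7]
opening: 0.001
finger_force: 0.0
2.1 [ 0.6164 -0.1309  0.2099] yaw -15.45118523770565 z [-0.0005  0.0016 -1.    ] F [ 0.1551  0.0559 -0.7285] 0.0011279050671637765
in panel mm [-22.1853 -66.2782] tip above 86.90561396057315
[23 69] toolshift [ 0.046  -0.135   0.0001]
[23 23] toolshift [ 0.0457 -0.089   0.0001]
[ 23 -23] toolshift [ 0.0454 -0.043   0.    ]
[ 23 -69] toolshift [ 0.0452  0.003  -0.    ]
[-23  69] toolshift [-0.     -0.1353  0.0002]
[-23  23] toolshift [-0.0003 -0.0893  0.0001]
[-23 -23] toolshift [-0.0006 -0.0433  0.0001]
[-23 -69] toolshift [-0.0008  0.0027 -0.    ]
```

View pics/w1.png

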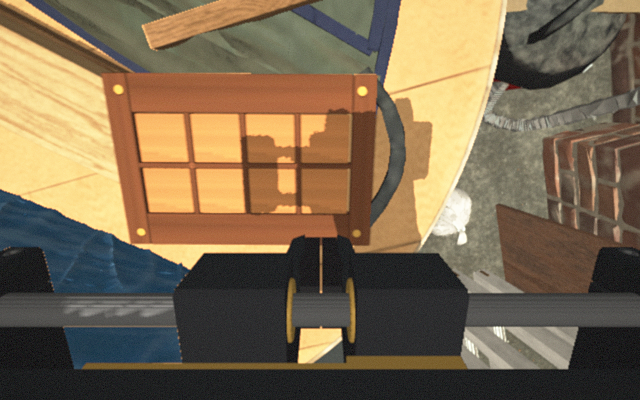

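The wrist view shows the whole lattice. Back row centres are near (163,138), (217,138), (271,138), (324,138). Front row centres are near (167,190), (220,190), (272,190), (325,190). I'll cross-check the fit with these.

```bash
python3 - <<'E'
from loc import *
f=np.load("w1.npz"); np.set_printoptions(precision=4,suppress=True)
px=[(163,138),(217,138),(271,138),(324,138),(167,190),(220,190),(272,190),(325,190)]
c,a,P,e=fit(px,f["K"],f["V"]); print(c,np.degrees(a),P,e)
E
python3 - <<'E'
import cv2
p=cv2.imread("pics/w1.png")[65:265,95:385]
cv2.imwrite("pics/w1c.png",cv2.resize(p,None,fx=2.7,fy=2.7,interpolation=2))
E
```

```text
[ 0.6547 -0.074 ] -15.606023973478573 [[ 0.6954 -0.0137]
 [ 0.683  -0.058 ]
 [ 0.6706 -0.1023]
 [ 0.6582 -0.1466]
 [ 0.6511 -0.0013]
 [ 0.6387 -0.0456]
 [ 0.6263 -0.0899]
 [ 0.6139 -0.1342]] [[-0.0008 -0.0009]
 [-0.0006 -0.0007]
 [-0.0003 -0.0005]
 [ 0.0001  0.0006]
 [ 0.0004  0.0014]
 [ 0.0003  0.0004]
 [ 0.0005  0.0003]
 [ 0.0004 -0.0007]]
```

View pics/w1c.png

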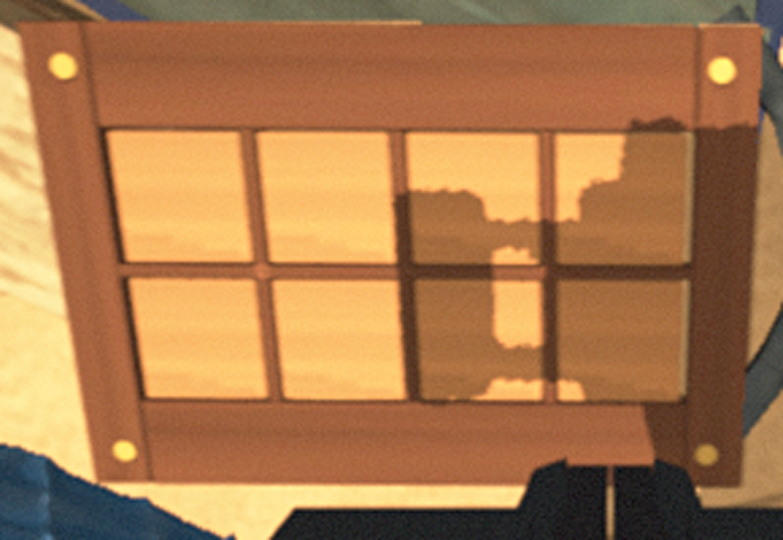

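Both fits agree to about 1 mm, so I use the mean centre (0.6552, -0.0736). Now I centre on the front right square and descend to about 5 mm above it.

```bash
sed -i 's/\[.6558,-.0732\]/[.6552,-.0736]/;s/-15.79/-15.7/' st.py; python3 -m inch '-1 -0.001 0.0033 0.02 0 0 0.004; -1 0 0 0.02 0 0 0; -1 0 0 0.02 0 0 0; -1 0 0 0.014 0 0 0; -1 0 0 0.007 0 0 0; -1 0 0 0 0 0 0; -1 0 0 0 0 0 0'; python3 st.py
```

```text
clock: 2.73
tool_pos: [0.6132, -0.1384, 0.13]
eef_rot: [0.99, -0.14, -0.0, 0.0]
contact_force: [0.1, -0.5, 0.2]
opening: 0.003
finger_force: 0.0
2.7333 [ 0.6132 -0.1384  0.13  ] yaw -16.075601640114343 z [-0.0003 -0.0007 -1.    ] F [ 0.1363 -0.5347  0.2118] 0.0029375385370531194
in panel mm [-22.8817 -73.781 ] tip above 6.994433099558162
[23 69] toolshift [ 0.0449 -0.1431 -0.0001]
[23 23] toolshift [ 0.0452 -0.0971 -0.0001]
[ 23 -23] toolshift [ 0.0455 -0.0511 -0.    ]
[ 23 -69] toolshift [ 0.0458 -0.0051 -0.    ]
[-23  69] toolshift [-0.0011 -0.1428 -0.0001]
[-23  23] toolshift [-0.0008 -0.0968 -0.0001]
[-23 -23] toolshift [-0.0005 -0.0508 -0.    ]
[-23 -69] toolshift [-0.0001 -0.0048 -0.    ]
```

```bash
python3 -m inch '-1 0 -0.0048 0 0 0 -0.005; -1 0 0 0.002 0 0 0; -1 0 0 0.002 0 0 0; -1 0 0 0.001 0 0 0; -1 0 0 0 0 0 0; -1 0 0 0 0 0 0'; python3 st.py|head -2; for i in 1; do python3 -m inch '-1 0 0 0.001 0 0 0; -1 0 0 0 0 0 0' | egrep 'pos|contact'; done; python3 -m inch '-1 0 0 0.001 0 0 0; -1 0 0 0 0 0 0' | egrep 'pos|contact';
```

```text
clock: 3.23
tool_pos: [0.6149, -0.1327, 0.1248]
eef_rot: [0.991, -0.137, 0.0, 0.0]
contact_force: [0.4, -0.4, 0.0]
opening: 0.01
finger_force: 0.0
3.2333 [ 0.6149 -0.1327  0.1248] yaw -15.698251320867437 z [ 0.0001 -0.0002 -1.    ] F [ 0.4346 -0.4495  0.0312] 0.00956946180887389
in panel mm [-22.785  -67.7511] tip above 1.7840929684570934
tool_pos: [0.6148, -0.1327, 0.1236]
contact_force: [-0.2, 0.0, -0.2]
tool_pos: [0.6148, -0.1326, 0.1226]
contact_force: [0.7, -0.2, -0.1]
```

```bash
python3 -m inch '-1 0 0 0.001 0 0 0; -1 0 0 0 0 0 0; -1 0 0 0 0 0 0' | egrep 'pos|contact'
```

```text
tool_pos: [0.6149, -0.1326, 0.1217]
contact_force: [0.4, -0.4, -0.2]
```

```bash
python3 -m inch '-1 0 0 0.0005 0 0 0; -1 0 0 0 0 0 0; -1 0 0 0 0 0 0' | egrep 'pos|contact'; python3 st.py | head -1
```

```text
tool_pos: [0.6149, -0.1326, 0.1212]
contact_force: [-0.6, -0.7, -0.1]
4.0667 [ 0.6149 -0.1326  0.1212] yaw -15.696924020066106 z [-0.     -0.0001 -1.    ] F [-0.5846 -0.6528 -0.1023] 0.006536170657203587
```

```bash
python3 -c "from plant import r;print(r.nose_length)"; python3 -m inch '-1 0 0 0.0007 0 0 0; -1 0 0 0 0 0 0; -1 0 0 0 0 0 0' | egrep 'pos|contact'
```

```text
0.011
tool_pos: [0.6149, -0.1326, 0.1205]
contact_force: [-0.3, -0.6, 0.3]
```

```bash
python3 -m inch '-1 0 0 0.0007 0 0 0; -1 0 0 0 0 0 0; -1 0 0 0 0 0 0' | egrep 'pos|contact'
```

```text
tool_pos: [0.6149, -0.1326, 0.1198]
contact_force: [-0.3, -0.8, 0.2]
```

```bash
python3 -m inch '-1 0 0 0.0007 0 0 0; -1 0 0 0 0 0 0; -1 0 0 0 0 0 0' | egrep 'pos|contact'
```

```text
tool_pos: [0.6149, -0.1325, 0.1191]
contact_force: [0.2, -0.5, 0.2]
```

```bash
python3 -m inch '-1 0 0 0.0007 0 0 0; -1 0 0 0 0 0 0; -1 0 0 0 0 0 0' | egrep 'pos|contact'
```

```text
tool_pos: [0.6149, -0.1326, 0.1184]
contact_force: [0.2, -0.7, 0.2]
```

```bash
python3 - <<'E'
from plant import *
import cv2,numpy as np
p,d=snapshot("side"); cv2.imwrite("pics/s2.png",cv2.resize(p[170:330,340:520,::-1],None,fx=3.7,fy=3.7,interpolation=2))
E
```

```text
(no output)
```

View pics/s2.png

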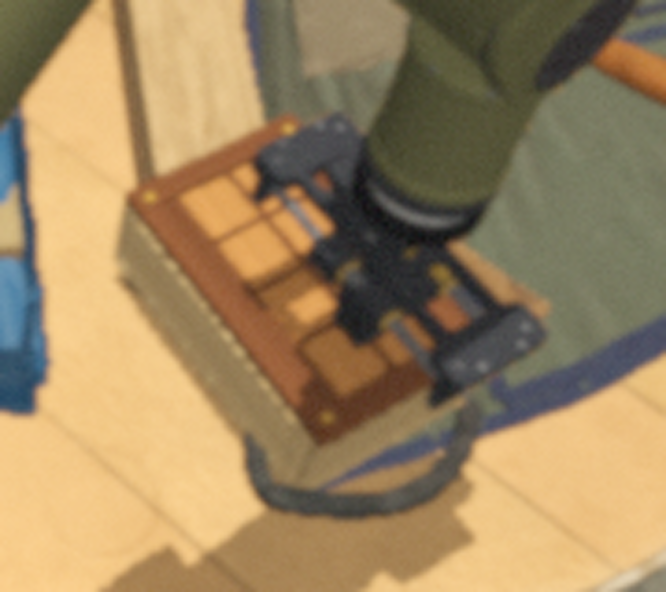

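The side crop shows the closed fingertips ending at about crop (355,338), near the front right square's upper edge. The square itself, centred at about (343,357), is not visibly sunk. I'll compare this with the projected positions.

```bash
python3 - <<'E'
from plant import *
import numpy as np
m=camera_model("side");K,V=m["intrinsics"],m["view"]
def pr(p):
    c=(V@np.r_[p,1])[:3]; q=K@c/c[2]; return (q[:2]-[340,170])*3.7
t=get_state()["tool_pos"]
for h in(-.011,0,.01,.02,.04): print(h,pr(t+[0,0,h]))
for P in [(.6149,-.1333),(.6525,-.0005),(.6592,-.1458)]: print(P,pr(np.r_[P,.112]))
E
```

```text
-0.011 [340.98473488 359.79203464]
0 [344.69095526 351.63020326]
0.01 [348.11759942 344.08405412]
0.02 [351.60024913 336.41456965]
0.04 [358.73914866 320.69329889]
(0.6149, -0.1333) [343.41712635 357.05656547]
(0.6525, -0.0005) [218.29914746 206.70135988]
(0.6592, -0.1458) [397.23046132 326.90604152]
```

```bash
python3 - <<'E'
from plant import *
import numpy as np
t=get_state()["tool_pos"]; print(t, get_state()["contact_force"])
for n in("side","top","wrist"):
    m=camera_model(n);K,V=m["intrinsics"],m["view"]; p,d=snapshot(n)
    v,u=np.mgrid[:400,:640]; c=np.stack([u,v,0*u+1],-1)@np.linalg.inv(K).T*d[...,None]
    C=np.linalg.inv(V); w=c@C[:3,:3].T+C[:3,3]
    near=(d>0)&(np.hypot(w[...,0]-t[0],w[...,1]-t[1])<.03)
    z=w[...,2][near]; dark=p[near].max(1)<60
    print(n,near.sum(),"hist",np.histogram(z,bins=np.arange(.09,.2,.005)),"dark z",np.round(np.sort(z[dark])[:15],3))
E
```

```text
[ 0.61490224 -0.13259516  0.11838847] [0.25532967 0.20444398 0.00844768]
side 1138 hist (array([  0,   0,   5,  57, 291,   9,   0,   0,   0,   0,   1,   7,  12,
        17,  18,  16,  12,   2,   5,   5,   5,   3]), array([0.09 , 0.095, 0.1  , 0.105, 0.11 , 0.115, 0.12 , 0.125, 0.13 ,
       0.135, 0.14 , 0.145, 0.15 , 0.155, 0.16 , 0.165, 0.17 , 0.175,
       0.18 , 0.185, 0.19 , 0.195, 0.2  ])) dark z [0.151 0.153 0.156 0.156 0.157 0.158 0.158 0.158 0.159 0.159 0.16  0.161
 0.161 0.161 0.162]
top 764 hist (array([  0,   0,   3,  59, 146,  13,   0,   0,   0,   0,   0,   0,   1,
         1,   1,   0,   0,   0,   0,   0,   1,   0]), array([0.09 , 0.095, 0.1  , 0.105, 0.11 , 0.115, 0.12 , 0.125, 0.13 ,
       0.135, 0.14 , 0.145, 0.15 , 0.155, 0.16 , 0.165, 0.17 , 0.175,
       0.18 , 0.185, 0.19 , 0.195, 0.2  ])) dark z [0.104 0.105 0.107 0.108 0.108 0.108 0.109 0.109 0.109 0.11  0.11  0.11
 0.111 0.111 0.112]
wrist 26523 hist (array([   0,    0,   31,  174, 4845,    0,    0,    0,    0,    0,    0,
        147,  299,  267,  310,  386,  309,  287,  311,  370,  513,   70]), array([0.09 , 0.095, 0.1  , 0.105, 0.11 , 0.115, 0.12 , 0.125, 0.13 ,
       0.135, 0.14 , 0.145, 0.15 , 0.155, 0.16 , 0.165, 0.17 , 0.175,
       0.18 , 0.185, 0.19 , 0.195, 0.2  ])) dark z [0.107 0.108 0.108 0.108 0.109 0.109 0.109 0.11  0.111 0.111 0.112 0.146
 0.147 0.147 0.147]
```

The depth images show the fingertips really end at z ≈ 0.146, about 27 mm behind where the reported TCP and nose length put them. I'll check the real tip location and the lowest part of the gripper body.

```bash
cat > tip.py <<'E'
from plant import *
import numpy as np
s=get_state(); t=s["tool_pos"]
from scipy.spatial.transform import Rotation as R
M=R.from_quat(s["eef_rot"]).as_matrix()
print(t,s["opening"],s["contact_force"])
for n in("wrist","side"):
    m=camera_model(n);K,V=m["intrinsics"],m["view"]; p,d=snapshot(n)
    v,u=np.mgrid[:400,:640]; c=np.stack([u,v,0*u+1],-1)@np.linalg.inv(K).T*d[...,None]
    C=np.linalg.inv(V); w=(c@C[:3,:3].T+C[:3,3]-t)@M*1e3
    g=(d>0)&(np.abs(w[...,0])<60)&(np.abs(w[...,1])<110)&(w[...,2]+1e3*.12<1e3*t[2])
    q=w[g]
    for a in range(-105,106,15):
        b=q[np.abs(q[:,1]-a)<7.5]
        if len(b)>5:
            k=b[b[:,2]>np.percentile(b[:,2],97)]; print(n,a,len(b),"front z(tool mm)",np.percentile(b[:,2],98).round(1),"xy",np.median(k[:,:2],0).round(1),"x,y range",k[:,0].min().round(),k[:,0].max().round(),k[:,1].min().round(),k[:,1].max().round())
E
python3 tip.py
```

```text
[ 0.61496362 -0.1325744   0.11844263] 0.006776626282773593 [ 0.01628831 -0.28194506 -0.91185881]
wrist -90 51 front z(tool mm) -94.3 xy [ 32.5 -83.9] x,y range 32.0 33.0 -84.0 -84.0
wrist -75 6212 front z(tool mm) -93.2 xy [ 18.9 -77.3] x,y range -10.0 32.0 -79.0 -76.0
wrist -60 2882 front z(tool mm) -105.2 xy [ 24.8 -59.5] x,y range 24.0 25.0 -67.0 -53.0
wrist -45 5060 front z(tool mm) -105.5 xy [ 24.9 -44.8] x,y range 24.0 26.0 -52.0 -38.0
wrist -30 7320 front z(tool mm) -100.2 xy [ 32.3 -26.4] x,y range 32.0 33.0 -31.0 -23.0
wrist -15 10875 front z(tool mm) -48.8 xy [ 8.9 -9.8] x,y range 7.0 10.0 -14.0 -8.0
wrist 0 8407 front z(tool mm) -33.1 xy [7.4 0.5] x,y range -10.0 9.0 -7.0 7.0
wrist 15 11517 front z(tool mm) -45.9 xy [ 8.9 10.6] x,y range 7.0 10.0 8.0 16.0
wrist 30 7676 front z(tool mm) -99.9 xy [32.3 27.2] x,y range 32.0 33.0 23.0 32.0
wrist 45 4721 front z(tool mm) -105.4 xy [24.9 45.2] x,y range 24.0 26.0 38.0 52.0
wrist 60 3087 front z(tool mm) -105.1 xy [24.8 59.2] x,y range 24.0 25.0 53.0 67.0
wrist 75 6124 front z(tool mm) -93.1 xy [19.9 78.7] x,y range -10.0 32.0 78
[... 490 characters left out ...]
x,y range -35.0 -33.0 -32.0 -23.0
side -15 475 front z(tool mm) -43.3 xy [-10.6 -10.7] x,y range -12.0 -8.0 -15.0 -8.0
side 0 510 front z(tool mm) -35.6 xy [-9.2 -0.9] x,y range -11.0 -8.0 -7.0 7.0
side 15 793 front z(tool mm) -47.6 xy [-10.1  11.7] x,y range -33.0 6.0 8.0 17.0
side 30 1071 front z(tool mm) -103.8 xy [-13.9  29.2] x,y range -35.0 35.0 23.0 37.0
side 45 1310 front z(tool mm) -108.3 xy [-1.5 44.7] x,y range -28.0 26.0 38.0 52.0
side 60 138 front z(tool mm) -105.5 xy [-26.3  60.7] x,y range -27.0 -24.0 55.0 67.0
side 75 258 front z(tool mm) -101.9 xy [-33.9  79.5] x,y range -35.0 -33.0 77.0 82.0
side 90 200 front z(tool mm) -98.1 xy [-29.5  83.6] x,y range -35.0 -24.0 83.0 84.0
```

The whole gripper sits about 39 mm further back than reported; the fingertips are 28 mm behind the reported TCP, and xy agrees. So about 34 mm remain to the surface. I go down 29 mm and then feel.

```bash
python3 -m inch '-1 0 0 0.008 0 0 0; -1 0 0 0.008 0 0 0; -1 0 0 0.007 0 0 0; -1 0 0 0.004 0 0 0; -1 0 0 0.002 0 0 0; -1 0 0 0 0 0 0; -1 0 0 0 0 0 0'|egrep 'pos|contact'; python3 tip.py | egrep '(wrist|side) 0|^\['
```

```text
tool_pos: [0.615, -0.1326, 0.0893]
contact_force: [0.8, 0.4, 0.2]
[ 0.61496498 -0.13261701  0.08930417] 0.002080686130040057 [0.81718027 0.41569762 0.17135272]
wrist 0 8311 front z(tool mm) -35.2 xy [7.4 0.4] x,y range -10.0 9.0 -7.0 7.0
side 0 476 front z(tool mm) -37.6 xy [-9.2 -0.4] x,y range -12.0 -8.0 -7.0 7.0
```

```bash
python3 -m inch '-1 0 0 0.001 0 0 0; -1 0 0 0.001 0 0 0; -1 0 0 0 0 0 0'|egrep 'pos|contact'
```

```text
tool_pos: [0.6149, -0.1326, 0.0874]
contact_force: [-0.1, 0.1, 0.2]
```

```bash
python3 -m inch '-1 0 0 0.001 0 0 0; -1 0 0 0 0 0 0; -1 0 0 0 0 0 0'|egrep 'pos|contact'
```

```text
tool_pos: [0.6149, -0.1326, 0.0864]
contact_force: [0.0, 1.0, -0.9]
```

```bash
python3 -m inch '-1 0 0 0.001 0 0 0; -1 0 0 0 0 0 0; -1 0 0 0 0 0 0'|egrep 'pos|contact'
```

```text
tool_pos: [0.6149, -0.1325, 0.0854]
contact_force: [0.7, 0.2, 0.5]
```

```bash
python3 -m inch '-1 0 0 0.001 0 0 0; -1 0 0 0 0 0 0; -1 0 0 0 0 0 0'|egrep 'pos|contact'
```

```text
tool_pos: [0.6151, -0.1327, 0.0846]
contact_force: [0.4, 0.4, 1.7]
```

```bash
python3 -m inch '-1 0 0 0.001 0 0 0; -1 0 0 0 0 0 0; -1 0 0 0 0 0 0'|egrep 'pos|contact'
```

```text
tool_pos: [0.6151, -0.1326, 0.0845]
contact_force: [-1.6, 0.6, 8.1]
```

At tool z ≈ 0.0845 this square is rigid: 8 N for 1 mm of command, with no motion. Next square to the left.

```bash
python3 -m inch '-1 0 0 -0.006 0 0 0; -1 0 -0.0148 0 0 0 0; -1 0 -0.02 0 0 0 0; -1 0 -0.01 0 0 0 0; -1 0 0 0 0 0 0; -1 0 0 0.003 0 0 0; -1 0 0 0.0018 0 0 0; -1 0 0 0 0 0 0; -1 0 0 0 0 0 0'|egrep 'pos|contact'; python3 st.py | head -2
```

```text
tool_pos: [0.6266, -0.0911, 0.0846]
contact_force: [-0.3, 0.3, 2.0]
8.05 [ 0.6266 -0.0911  0.0846] yaw -15.79691757680994 z [-0.0004 -0.001  -1.    ] F [-0.3297  0.3384  1.9554] 0.007335173469334314
in panel mm [-22.7865 -24.5456] tip above -38.44707475363168
```

```bash
python3 -m inch '-1 0 0 0.001 0 0 0; -1 0 0 0 0 0 0; -1 0 0 0 0 0 0'|egrep 'pos|contact'
```

```text
tool_pos: [0.6266, -0.0911, 0.0845]
contact_force: [-2.6, -0.7, 8.5]
```

Rigid again: 8.5 N, no travel. Next one left, with a slight correction.

```bash
python3 -m inch '-1 0 0 -0.006 0 0 0; -1 0 -0.0168 0 0 0 0; -1 0 -0.02 0 0 0 0; -1 0 -0.01 0 0 0 0; -1 0 0 0 0 0 0; -1 0 0 0.003 0 0 0; -1 0 0 0.002 0 0 0; -1 0 0 0 0 0 0; -1 0 0 0.0007 0 0 0; -1 0 0 0 0 0 0; -1 0 0 0 0 0 0'|egrep 'contact'; python3 st.py | head -2
```

```text
contact_force: [-1.0, -0.7, 6.0]
9.2167 [ 0.6393 -0.0463  0.0845] yaw -15.80776920003774 z [-0.0003 -0.0012 -1.    ] F [-1.033  -0.713   5.9895] 0.002508036402394728
in panel mm [-22.7138  21.9928] tip above -38.46748014642548
```

Rigid. Now the front left square.

```bash
python3 -m inch '-1 0 0 -0.006 0 0 0; -1 0 -0.017 0 0 0 0; -1 0 -0.02 0 0 0 0; -1 0 -0.01 0 0 0 0; -1 0 0 0 0 0 0; -1 0 0 0.003 0 0 0; -1 0 0 0.002 0 0 0; -1 0 0 0 0 0 0; -1 0 0 0.001 0 0 0; -1 0 0 0 0 0 0; -1 0 0 0 0 0 0'|egrep 'contact'; python3 st.py | head -2
```

```text
contact_force: [-1.8, -0.2, 5.1]
10.1333 [ 0.652  -0.0012  0.0845] yaw -15.809027748581126 z [-0.0004 -0.0015 -1.    ] F [-1.807  -0.2292  5.0597] 0.008466735628846504
in panel mm [-22.6568  68.8178] tip above -38.45942512869641
```

Rigid. On to the back row, left square (tool x +46 mm).

```bash
python3 -m inch '-1 0 0 -0.006 0 0 0; -1 0.017 0 0 0 0 0; -1 0.02 0 0 0 0 0; -1 0.009 0 0 0 0 0; -1 0 0 0 0 0 0; -1 0 0 0.003 0 0 0; -1 0 0 0.002 0 0 0; -1 0 0 0 0 0 0; -1 0 0 0.001 0 0 0; -1 0 0 0 0 0 0; -1 0 0 0 0 0 0'|egrep 'contact'; python3 st.py | head -2
```

```text
contact_force: [-2.6, 0.7, 5.2]
11.05 [ 0.6957 -0.0115  0.0846] yaw -15.688561789225323 z [-0.0013 -0.     -1.    ] F [-2.5622  0.7389  5.221 ] 0.005783304809564143
in panel mm [22.1432 70.7673] tip above -38.390068107089256
```

Rigid (5 N at 0.0846). Next, the back row moving right.

```bash
python3 -m inch '-1 0 0 -0.006 0 0 0; -1 0.0007 0.017 0 0 0 0; -1 0 0.02 0 0 0 0; -1 0 0.0105 0 0 0 0; -1 0 0 0 0 0 0; -1 0 0 0.003 0 0 0; -1 0 0 0.002 0 0 0; -1 0 0 0 0 0 0; -1 0 0 0.001 0 0 0; -1 0 0 0 0 0 0; -1 0 0 0 0 0 0'|egrep 'contact'; python3 st.py | head -2
```

```text
contact_force: [-1.7, 1.4, 6.5]
11.9667 [ 0.6849 -0.0555  0.0846] yaw -15.596648050516336 z [ 0.0004  0.0014 -1.    ] F [-1.6772  1.3606  6.5423] 0.00826359797896382
in panel mm [23.6866 25.4366] tip above -38.42978724569868
```

Rigid.

```bash
python3 -m inch '-1 0 0 -0.006 0 0 0; -1 -0.0005 0.018 0 0 0 0; -1 0 0.02 0 0 0 0; -1 0 0.01 0 0 0 0; -1 0 0 0 0 0 0; -1 0 0 0.003 0 0 0; -1 0 0 0.002 0 0 0; -1 0 0 0 0 0 0; -1 0 0 0.001 0 0 0; -1 0 0 0 0 0 0; -1 0 0 0 0 0 0'|egrep 'contact'; python3 st.py | head -2
```

```text
contact_force: [-1.8, 0.9, 6.2]
12.8833 [ 0.6715 -0.1015  0.0845] yaw -15.591323431800365 z [ 0.0005  0.0016 -1.    ] F [-1.8423  0.8904  6.2082] 0.010740640088620265
in panel mm [ 23.2802 -22.411 ] tip above -38.45082628775977
```

Rigid, which leaves only the back right square. I feel it the same way first.

```bash
python3 -m inch '-1 0 0 -0.006 0 0 0; -1 0 0.0165 0 0 0 0; -1 0 0.02 0 0 0 0; -1 0 0.01 0 0 0 0; -1 0 0 0 0 0 0; -1 0 0 0.003 0 0 0; -1 0 0 0.002 0 0 0; -1 0 0 0 0 0 0; -1 0 0 0.001 0 0 0; -1 0 0 0 0 0 0; -1 0 0 0 0 0 0'|egrep 'contact'; python3 st.py | head -2
```

```text
contact_force: [0.1, 0.9, 0.0]
13.8 [ 0.6585 -0.1476  0.0837] yaw -15.650583715290166 z [-0.0002  0.0003 -1.    ] F [0.1226 0.9007 0.0081] 0.0044022312315242776
in panel mm [ 23.2437 -70.3335] tip above -39.25758145058242
```

This one gives: the tip is 0.8 mm below the surface with hardly any force. I press it home in small steps.

```bash
python3 -m inch '-1 0 0.001 0.001 0 0 0; -1 0 0 0.001 0 0 0; -1 0 0 0.001 0 0 0; -1 0 0 0 0 0 0; -1 0 0 0 0 0 0'|egrep 'contact|pos'
```

```text
tool_pos: [0.6584, -0.1492, 0.081]
contact_force: [0.6, 1.2, 2.2]
```

```bash
python3 -m inch '-1 0 0 0.001 0 0 0; -1 0 0 0.001 0 0 0; -1 0 0 0.0006 0 0 0; -1 0 0 0 0 0 0; -1 0 0 0 0 0 0; -1 0 0 0 0 0 0'|egrep 'contact|pos'
```

```text
tool_pos: [0.6584, -0.1492, 0.0786]
contact_force: [0.5, 1.6, 5.5]
```

It has sunk the full 6 mm, at 5.5 N. I hold briefly, then lift straight up and move away.

```bash
python3 -m inch '-1 0 0 0 0 0 0; -1 0 0 0 0 0 0; -1 0 0 0 0 0 0; -1 0 0 0 0 0 0; -1 0 0 0 0 0 0; -1 0 0 -0.003 0 0 0; -1 0 0 -0.005 0 0 0; -1 0 0 -0.015 0 0 0; -1 0 0 -0.03 0 0 0; -1 0 0 -0.03 0 0 0; -1 0 0 -0.03 0 0 0; -1 -0.015 0.03 0 0 0 0; -1 -0.015 0.03 0 0 0 0; -1 -0.015 0.03 0 0 0 0; -1 -0.015 0.03 0 0 0 0; -1 -0.015 0.03 0 0 0 0; -1 -0.015 0.03 0 0 0 0; -1 0 0 0 0 0 0; -1 0 0 0 0 0 0; -1 0 0 0 0 0 0'|egrep 'contact|pos|clock'; python3 - <<'E'
from plant import *
import cv2
p,d=snapshot("side"); q,d=snapshot("top")
f=lambda a:cv2.resize(a[:,:,::-1],None,fx=2.2,fy=2.2,interpolation=2)
cv2.imwrite("pics/end.png",cv2.hconcat([f(p[170:330,340:520]),f(q[110:270,340:520])]))
E
```

```text
clock: 16.38
tool_pos: [0.5229, -0.2979, 0.1912]
contact_force: [1.5, 0.9, 0.8]
```

View pics/end.png

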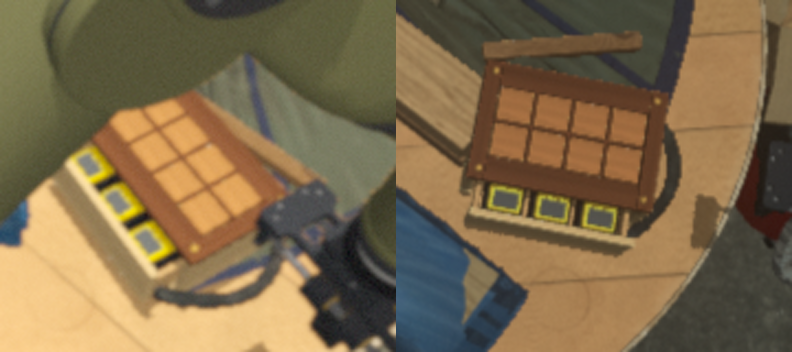

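Both views show the drawer standing open with three batteries visible. The plate is back flush, the stick is where it was and the hand is clear of the locker.

```bash
python3 -c "
from plant import r;print(r.finish_job())"
```

```text
the job is handed in; nothing more can be done
None
```

The back right square was the push plate; I pressed it its full 6 mm, the drawer sprang open and was still open in the final pictures, the hand is clear, and the job was handed in at about 16.5 s.

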